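# Stow the teal pendant stand in its case

### The arm

A 6-joint arm with a two-finger parallel gripper is mounted at the origin on the work surface. World frame = base frame: x ahead of the robot, y to its left, z up, the work surface at z = 0. Lengths are in mm, angles in rad, forces in N, time in s.
With the tool pointing down it reaches from about 275 to 750 mm from the base axis. Payload 10.2 kg.
Tool frame: the origin (TCP) lies between the finger pads; the fingertips stand 22 mm ahead of it and the grasp point (between the pads) lies 3 mm ahead of it (ctrl.nose_length is the distance from the TCP to the fingertips, in mm); z points along the fingers, y is the line along which they close (so a half turn about z gives the same grasp; the last joint's range is limited). The gripper opens to 85 mm and grips with 20 to 120 N. Pads are 22 mm wide; open, the fingers measure 114 mm over their backs; the gripper's body (76 mm by 85 mm) begins 54 mm behind the grasp point. The pads swing forward as they close: fully open they stand 13 mm farther back than shut.
Start: joints at [0.962, 0.313, 1.498, -0, 1.331, -0.223], TCP at [197.571, 486.412, 253.294] pointing down, gripper open.
Joint ranges: [-2.94, 2.94], [-0.97, 2.17], [0.19, 2.56], [-1.23, 4.37], [0.02, 3.11], [-2.88, 2.88]. Speed limits (rad/s): [2.39, 2.39, 3.01, 3.14, 3.14, 3.14].

### API

Orientations are given as a unit quaternion [w, x, y, z].
In Python, from rig import sense, imaging, ctrl gives the robot as it stands. The module is installed in compiled form; this text tells all that it offers.
- The arm moves only by the tool apply_moves, never from a script. Its argument "commands" is a list of rows, each a list of 5 numbers: the gripper command: -1 is fully open, 1 is shut, values between are in proportion, then the shift along the tool's x, y, z in mm, then the turn about the tool's z in degrees. A call has 1 to 20 rows; each row shifts and turns the commanded pose from where the row before left it, along the tool's axes as they then stand; what a row does not reach is not made up. A row lasts 1/8 s, in which the tool goes at most 62.5 mm and 10.7 degrees, less where a joint would pass 70% of its speed; a pose out of reach is approached as far as the arm can. A call is refused whole if a number of a shift passes 62.5 or a number of a turn 10.7, either way. A call with a gripper value outside its range is refused whole. The fingers move at their own pace and stop on an object; "newtons" is the grip in N (left out, the last holds). Time passes only in rows, so rows that do not move let the fingers close. It gives the time, the measured TCP pose, the force, the opening and the grip force at its end, in the units of the state.
- sense(): the state, without advancing time (a new reading comes with each control period).
- imaging.capture(name): name is "side" or "top"; returns the picture (400x640x3 uint8, blue, green, red); there is no depth.
- imaging.calibration(name): a dict with "camera_matrix" (3x3 intrinsics, pixels), "k1" (the pictures are not rectified: a ray, as slopes to the right and down, at radius r is drawn at 1 + k1 r^2 times it, then the intrinsics apply), "world_to_cam" (4x4, takes a point from world to camera coordinates). Camera axes: x right, y up, looking along -z (the intrinsics and any distortion apply to the point x, -y, -z); pixel columns grow to the right and rows downward; lengths in mm; the calibration is good to about 2 mm. A picture is of the moment at which its call begins. calibration takes no time and is no camera call.
- ctrl.finish_job(): hands the job in; it is judged then, once.
The state is a dict: "time_s": time; "joints": joint angles; "dq": joint speeds; "tau": joint torques, N m; "eef_pos": TCP position; "ee_rot": TCP orientation; "force": force on the tool from outside, world axes, zero at the start; "wrist_torque": the same for the moment, N m; "grip_width": opening from 0.0 (shut) to 1.0 (fully open); "grip_force": force on a finger pad.
Only numpy, scipy, OpenCV 4.12 (cv2) and the standard library are available. Lean on these libraries where they do the work, as an engineer would, in place of code of your own. Each camera call takes 0.05 s, during which the arm holds its last target. There are 200 camera calls.

### The job

Put the teal display stand away in the storage case: tilt it toe-down so that its foot goes in through the opening and under the half cover, then right it and leave it standing upright on the case's floor, post up through the opening. Leave the pink stand where it stands.

Things in the scene. Friction and masses are not known exactly. Their poses are not given: they have to be found in the camera images.
- teal_stand_mid (a point): Teal L-shaped display stand, upright, 165 mm tall, 0.15-0.31 kg. Foot 100 x 50 x 12 mm; post 18 (x) x 14 mm (y) on its heel; at the top (155-165 mm) a 40 x 14 x 10 mm arm points towards the toe, a tiny hook under its end. Point: on the post's axis, 82.5 mm above the underside. z up the post; toe along -x, ends 91 mm from the axis, heel 9 mm behind it. Grip across y, below the arm.
- pink_stand_mid (a point): Pink L-shaped display stand, upright, 165 mm tall, 0.15-0.31 kg. Foot 100 x 50 x 12 mm; post 18 (x) x 14 mm (y) on its heel; at the top (155-165 mm) a 40 x 14 x 10 mm arm points towards the toe, a tiny hook under its end. Point: on the post's axis, 82.5 mm above the underside. z up the post; toe along -x, ends 91 mm from the axis, heel 9 mm behind it. A bystander.
- case_opening (a point): White case fixed to the table, 176 x 96 mm, 92 high, half covered. Point: centre of the opening (74 mm in x, 84 in y), level with the case's top. z up; x level, from cover to opening. Cover 6 mm thick, from 37 mm at -x on. Floor 86 mm below the point; inside spans x -127 to +37 mm, 84 wide in y. The foot fits only toe to -x, under the cover; tilted 45 degrees its toe clears the floor.
There are look-alikes about, which are no part of the job. Several things look just like the part that bears case_opening: the one meant starts farthest to the robot's right.

How it is judged (in metres and radians):
At the end, for the whole second after the job is handed in: The teal stand stands on the case's floor (its mid point at most 6 mm above the cover's top; standing level it is 3.5 mm below), within 10 degrees of upright, its post in the opening (32 mm of its centre in x, 30 mm in y); the pink stand is within 30 mm of where it stood (x of teal_stand_mid in the frame of case_opening between -0.032 and 0.032 m and y of teal_stand_mid in the frame of case_opening between -0.03 and 0.03 m and z of teal_stand_mid in the frame of case_opening below 0.006 m and angle between teal_stand_mid's own z axis and vertical below 0.175 rad and distance of pink_stand_mid from where it was at the start of the episode below 0.03 m); the robot touches nothing.
It fails at once if the pink stand is knocked over (tilted more than 30 degrees) (angle between pink_stand_mid's own z axis and vertical above 0.52 rad).
It also fails if it takes over 45 s, if anything falls off the work surface, if the arm or the gripper's body presses on something with over 40 N, if the wrist force passes 120 N, or if a joint passes its speed limit or range.

## Working session

There is one attempt and no reset: what is moved stays moved. The work goes in short steps, Python scripts to look and compute and a tool call to move; the robot and the scene stay as the last step left them, time stands still between calls to the robot, and variables do not carry over. Pictures are saved under pics/ and viewed, at most 10 in all, crops included, and the job is handed in when it is done.

Besides the shell and the picture viewer there is one more tool, called after "Request:" as name(argument=value, ...), one argument or row to a line, values as JSON. apply_moves: Moves the arm, as the interface text tells. Its arguments: {"type":"object","properties":{"commands":{"type":"array","items":{"type":"array","items":{"type":"number"}}},"newtons":{"type":"number"}},"required":["commands"]}

```bash
mkdir -p pics; python3 - <<'E'
from rig import sense, imaging, ctrl
import cv2
for n in("side","top"):
    cv2.imwrite(f"pics/{n}0.png",imaging.capture(n)); c=imaging.calibration(n); print(n,c)
print(sense())
E
```

```text
side {'camera_matrix': array([[472.20287657,   0.        , 320.85926354],
       [  0.        , 472.20287657, 204.39848884],
       [  0.        ,   0.        ,   1.        ]]), 'k1': -0.009779043697550978, 'world_to_cam': array([[ 6.99084651e-01, -7.15036094e-01, -2.00882575e-03,
        -3.15753031e+02],
       [ 4.10560900e-01,  3.99098567e-01,  8.19853695e-01,
        -2.69281372e+02],
       [-5.85423264e-01, -5.73971879e-01,  5.72569544e-01,
        -9.05028200e+02],
       [ 0.00000000e+00,  0.00000000e+00,  0.00000000e+00,
         1.00000000e+00]])}
top {'camera_matrix': array([[402.08948269,   0.        , 310.11378596],
       [  0.        , 402.08948269, 207.32402966],
       [  0.        ,   0.        ,   1.        ]]), 'k1': -0.09555645311197705, 'world_to_cam': array([[-2.83094456e-03, -9.99986724e-01, -4.30542322e-03,
        -1.49072631e+01],
       [ 9.96809023e-01, -3.16535620e-03,  7.97605900e-02,
        -4.63093423e+02],
       [-7.97731594e-02, -4.06588691e-03,  9.96804751e-01,
        -9.67911289e+02],
       [ 0.00000000e+00,  0.00000000e+00,  0.00000000e+00,
         1.00000000e+00]])}
{'time_s': 0.1, 'joints': array([ 9.61621332e-01,  3.13409918e-01,  1.49834936e+00, -1.41442867e-05,
        1.33099520e+00, -2.23412554e-01]), 'dq': array([ 0.00035056, -0.00259428, -0.00151625,  0.00040432,  0.0012309 ,
        0.00103029]), 'tau': array([ 3.17573657e-03, -4.12904835e+01, -2.60142875e+01, -1.33938324e-04,
        3.09826639e-03,  8.00057160e-05]), 'eef_pos': array([197.44281974, 486.2426102 , 252.78858753]), 'ee_rot': array([-2.28623829e-04,  1.91685793e-01,  9.81456173e-01, -5.34077374e-04]), 'force': array([ 0.40675206, -0.24110181, -1.26632045]), 'wrist_torque': array([ 0.00140897,  0.00569196, -0.0292877 ]), 'grip_force': 0.0, 'grip_width': 1.0034737337753834}
```

View pics/side0.png

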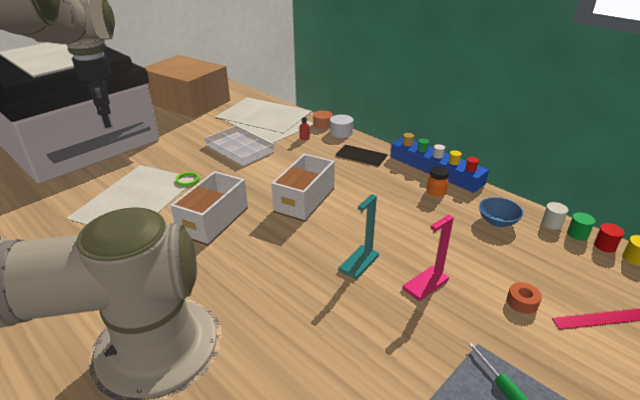

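View pics/top0.png

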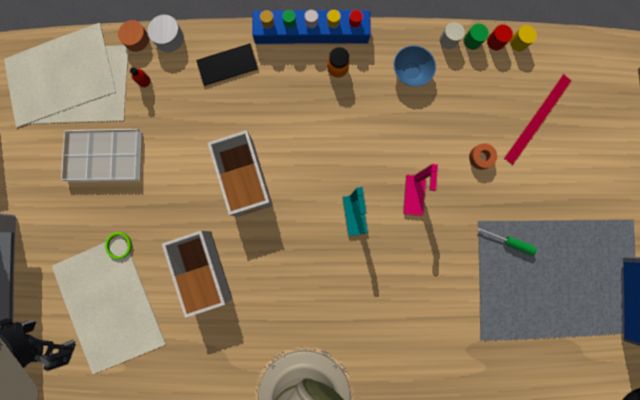

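Both cases have a dark half and an orange half; the teal stand's foot is at (357,215) in the top view and the pink one's at (415,195). I'll zoom in to tell cover from opening.

```bash
python3 - <<'E'
import cv2,numpy as np
s=cv2.imread("pics/side0.png");t=cv2.imread("pics/top0.png")
a=cv2.resize(s[140:310,165:465],(800,453),interpolation=cv2.INTER_CUBIC)
b=cv2.resize(t[120:250,190:450],(800,400),interpolation=cv2.INTER_CUBIC)
cv2.imwrite("pics/c1.png",a);cv2.imwrite("pics/c2.png",b)
E
```

```text
(no output)
```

View pics/c1.png

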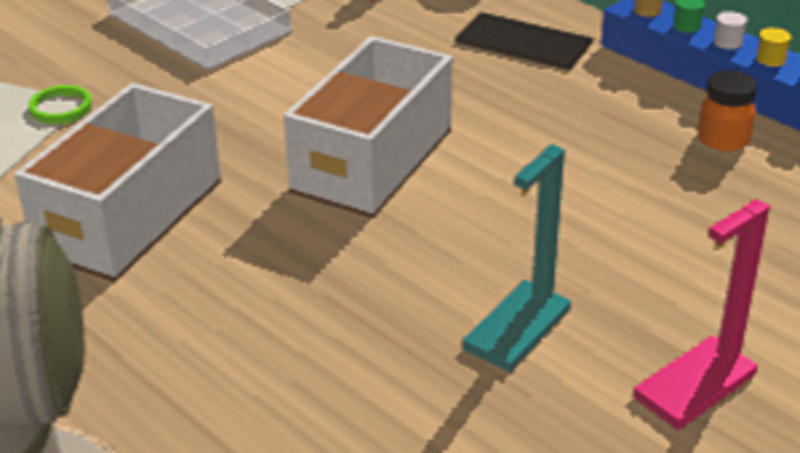

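View pics/c2.png

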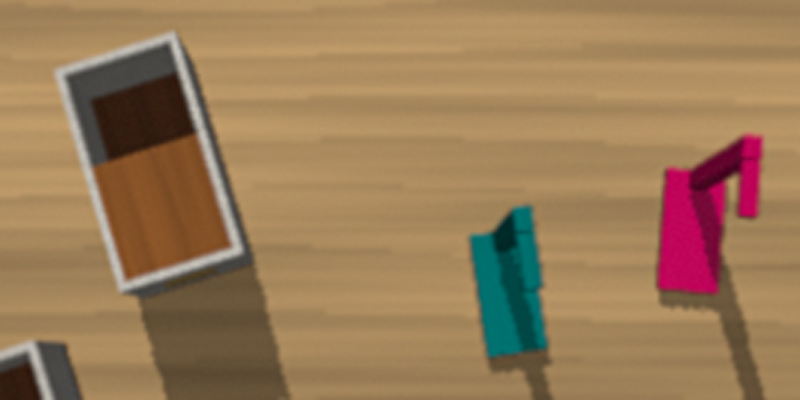

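The near orange half is the cover, the far dark half the opening, and the right-hand case is the one at top view (240,172). Both toes point towards the robot. Rays next.

```bash
cat > h.py <<'E'
import numpy as np, cv2
from rig import sense, imaging, ctrl
def ray(n,uv):
    c=imaging.calibration(n);K=c["camera_matrix"];T=c["world_to_cam"]
    p=cv2.undistortPoints(np.array(uv,float).reshape(-1,1,2),K,np.array([c["k1"],0,0,0.])).reshape(-1,2)
    d=np.c_[p[:,0],-p[:,1],-np.ones(len(p))]@T[:3,:3]
    return -T[:3,:3].T@T[:3,3],d
def plane(n,uv,z):
    o,d=ray(n,uv); return o+d*((z-o[2])/d[:,2])[:,None]
def yawR(): 
    from scipy.spatial.transform import Rotation as R
    q=sense()["ee_rot"]; return R.from_quat(np.r_[q[1:],q[0]]).as_matrix()
E
python3 - <<'E'
from h import *
np.set_printoptions(precision=1,suppress=True)
f2=lambda L:np.array(L,float)*0.325+[190,120]-0.34
f1=lambda L:np.array(L,float)*0.375+[165,140]-0.31
C=plane("top",f2([(57,72),(178,35),(247,253),(124,292)]),92);print("case top",C)
D=plane("side",f1([(372,38),(452,58),(373,134),(286,114)]),92);print("case side",D)
for c in(C,D):
    x=(c[0]+c[1]-c[2]-c[3]);y=c[0]+c[3]-c[1]-c[2]
    print(c.mean(0),"len",np.linalg.norm(x)/2,np.linalg.norm(y)/2,"yaw",np.degrees([np.arctan2(x[1],x[0]),np.arctan2(-y[0],y[1])]))
t=imaging.capture("top");h=cv2.cvtColor(t,cv2.COLOR_BGR2HSV)
print("teal foot top",plane("top",f2([(470,237),(490,355),(547,349)]),12))
print("teal post top",plane("top",f2([(515,207),(531,207)]),165))
print("teal side foot toeL toeR heelR",plane("side",f1([(463,342),(513,358),(570,302)]),12))
print("teal side top back",plane("side",f1([(550,146),(565,152),(515,180),(525,186)]),165))
print("pink foot",plane("top",f2([(666,170),(658,290),(717,294)]),12),plane("top",f2([(743,136),(761,137)]),165))
print(yawR())
E
```

```text
case top [[607.6 219.7  92. ]
 [635.2 128.1  92. ]
 [469.9  74.8  92. ]
 [441.2 166.   92. ]]
case side [[607.4 217.8  92. ]
 [635.3 128.   92. ]
 [479.1  83.5  92. ]
 [445.2 168.7  92. ]]
[538.5 147.1  92. ] len 174.28328574200683 95.58574163032073 yaw [17.9 17.1]
[541.7 149.5  92. ] len 165.96287726937172 92.79302480659162 yaw [16.4 19.4]
teal foot top [[ 489.7  -96.3   12. ]
 [ 394.9 -111.4   12. ]
 [ 399.5 -157.2   12. ]]
teal post top [[ 493.9 -115.5  165. ]
 [ 493.9 -126.4  165. ]]
teal side foot toeL toeR heelR [[ 392.8 -112.6   12. ]
 [ 407.4 -155.6   12. ]
 [ 496.1 -145.1   12. ]]
teal side top back [[ 491.2 -115.   165. ]
 [ 492.9 -129.3  165. ]
 [ 434.5 -125.9  165. ]
 [ 433.8 -136.8  165. ]]
pink foot [[ 544.  -256.3   12. ]
 [ 446.5 -247.5   12. ]
 [ 443.  -295.5   12. ]] [[ 543.1 -274.2  165. ]
 [ 542.5 -286.9  165. ]]
[[-0.9  0.4 -0. ]
 [ 0.4  0.9 -0. ]
 [ 0.  -0.  -1. ]]
```

```bash
cat > plan.py <<'E'
import numpy as np
G=118
rects=np.array([[-91,9,0,12],[-9,9,12,165],[-31,9,155,165]],float)
obs=np.array([[37,43,-92,0],[-133,-37,-6,0],[-300,300,-200,-86]],float)
def outline(r,step=2):
    a=np.arange(r[0],r[1]+.1,step);b=np.arange(r[2],r[3]+.1,step)
    return np.r_[np.c_[a,a*0+r[2]],np.c_[a,a*0+r[3]],np.c_[b*0+r[0],b],np.c_[b*0+r[1],b]]
B=np.vstack([outline(r) for r in rects])-[0,G]
def clear(t):  # -> clearance over (x,z) grid of grip point
    c,s=np.cos(t),np.sin(t); P=np.c_[B[:,0]*c-B[:,1]*s, B[:,0]*s+B[:,1]*c]
    out=np.full((len(X),len(Z)),99.)
    for j,z in enumerate(Z):
        qx=P[:,0][None]+X[:,None]; qz=P[:,1]+z
        for o in obs:
            dx=np.maximum(o[0]-qx,qx-o[1]); dz=np.maximum(o[2]-qz,qz-o[3])[None]
            d=np.where((dx<=0)&(dz<=0),np.maximum(dx,dz),np.hypot(np.maximum(dx,0),np.maximum(dz,0)))
            out[:,j]=np.minimum(out[:,j],d.min(1))
    return out
X=np.arange(-90,80,3.);Z=np.arange(32,180,3.);TT=np.arange(0,66,3)
if __name__=="__main__":
    import heapq
    V=np.array([clear(np.radians(t)) for t in TT])
    # widest path from upright-on-floor region to free above
    k0=(0,int(np.argmin(abs(X))),1)
    best={};q=[(-V[k0],k0,None)];par={}
    while q:
        m,k,p=heapq.heappop(q)
        if k in best: continue
        best[k]=-m;par[k]=p
        if Z[k[2]]>=176: break
        for d in np.ndindex(3,3,3):
            n=tuple(np.array(k)+np.array(d)-1)
            if n in best or not all(0<=a<b for a,b in zip(n,V.shape)):continue
            heapq.heappush(q,(max(m,-V[n]),n,k))
    print("clearance",-m)
    L=[]
    while k: L.append((TT[k[0]],X[k[1]],Z[k[2]],round(V[k],1)));k=par[k]
    print(*L[::3],sep="\n")
E
python3 plan.py
```

```text
clearance 3.0
(np.int64(0), np.float64(-90.0), np.float64(176.0), np.float64(58.0))
(np.int64(0), np.float64(-90.0), np.float64(167.0), np.float64(49.0))
(np.int64(0), np.float64(-90.0), np.float64(158.0), np.float64(40.0))
(np.int64(0), np.float64(-90.0), np.float64(149.0), np.float64(31.0))
(np.int64(0), np.float64(-90.0), np.float64(140.0), np.float64(22.0))
(np.int64(0), np.float64(-90.0), np.float64(131.0), np.float64(13.0))
(np.int64(0), np.float64(-90.0), np.float64(122.0), np.float64(4.0))
(np.int64(0), np.float64(-81.0), np.float64(122.0), np.float64(4.0))
(np.int64(0), np.float64(-72.0), np.float64(122.0), np.float64(4.0))
(np.int64(0), np.float64(-63.0), np.float64(122.0), np.float64(4.0))
(np.int64(0), np.float64(-54.0), np.float64(122.0), np.float64(4.0))
(np.int64(0), np.float64(-45.0), np.float64(122.0), np.float64(4.0))
(np.int64(0), np.float64(-36.0), np.float64(122.0), np.float64(4.0))
(np.int64(0), np.float64(-27.0), np.float64(122.0), np.float64(4.0))
(np.int64(0), np.float64(-18.0), np.float64(122.0), np.float64(4.0))
(np.int64(0), np.float64(-9.0), np.float64(12
[... 550 characters left out ...]
.0), np.float64(3.3))
(np.int64(6), np.float64(-21.0), np.float64(98.0), np.float64(4.2))
(np.int64(0), np.float64(-24.0), np.float64(89.0), np.float64(4.0))
(np.int64(0), np.float64(-24.0), np.float64(80.0), np.float64(4.0))
(np.int64(0), np.float64(-24.0), np.float64(71.0), np.float64(4.0))
(np.int64(0), np.float64(-24.0), np.float64(62.0), np.float64(4.0))
(np.int64(0), np.float64(-24.0), np.float64(53.0), np.float64(4.0))
(np.int64(0), np.float64(-24.0), np.float64(44.0), np.float64(4.0))
(np.int64(0), np.float64(-24.0), np.float64(35.0), np.float64(3.0))
(np.int64(0), np.float64(-15.0), np.float64(35.0), np.float64(3.0))
(np.int64(0), np.float64(-6.0), np.float64(35.0), np.float64(3.0))
```

Request:
apply_moves(
  commands=[
    [-1, 0, 0, 0, -10],
    [-1, 0, 0, 0, -10],
    [-1, 0, 0, 0, -10],
  ],
  newtons=60,
)

```text
time_s: 0.52
eef_pos: [197.5, 486.3, 253.0]
ee_rot: [-0.0, -0.072, 0.997, -0.0]
force: [0.6, -0.5, -0.3]
grip_width: 1.001
grip_force: 0.0
```

Request:
apply_moves(
  commands=[
    [-1, -15.4, -49.3, 0, 0],
    [-1, -15.4, -49.3, 0, 0],
    [-1, -15.4, -49.3, 0, 0],
    [-1, -15.4, -49.3, 0, 0],
    [-1, -15.4, -49.3, 0, 0],
    [-1, -15.4, -49.3, 0, 0],
    [-1, -15.4, -49.3, 0, 0],
    [-1, -15.4, -49.3, 0, 0],
    [-1, -15.4, -49.3, 0, 0],
    [-1, -15.4, -49.3, 0, 0],
    [-1, -15.4, -49.3, 0, 0],
    [-1, -15.4, -49.3, 0, 0],
    [-1, -15.4, -49.3, 0, 0],
    [-1, 0, 0, 0, 0],
    [-1, 0, 0, 0, 0],
  ],
)

```text
time_s: 2.4
eef_pos: [483.6, -120.5, 253.0]
ee_rot: [-0.0, -0.069, 0.998, 0.0]
force: [0.2, 0.4, 0.4]
grip_width: 1.004
grip_force: 0.0
```

```bash
cat > p2.py <<'E'
from plan import *
import heapq
for t in (18,24,30,36,42,48):
    V=np.minimum(clear(np.radians(t)),8)
    q=[(-V[i,len(Z)-1],i,len(Z)-1,None) for i in range(len(X))];heapq.heapify(q);par={};best={}
    while q:
        m,i,j,p=heapq.heappop(q)
        if (i,j) in best: continue
        best[i,j]=-m;par[i,j]=p
        for a in(-1,0,1):
            for b in(-1,0,1):
                n=(i+a,j+b)
                if 0<=n[0]<len(X) and 0<=n[1]<len(Z) and n not in best: heapq.heappush(q,(max(m,-V[n]),*n,(i,j)))
    k=min((k for k in best if best[k]>=3 and X[k[0]]<40),key=lambda k:Z[k[1]])
    L=[]
    b=best[k]
    while k: L.append((X[k[0]],Z[k[1]]));k=par[k]
    print(t,b,[tuple(map(int,l)) for l in L if l[1]<150][:14:2], end="\n")
E
python3 p2.py
```

```text
Traceback (most recent call last):
  File "p2.py", line 13, in <module>
    if 0<=n[0]<len(X) and 0<=n[1]<len(Z) and n not in best: heapq.heappush(q,(max(m,-V[n]),*n,(i,j)))
                                                            ~~~~~~~~~~~~~~^^^^^^^^^^^^^^^^^^^^^^^^^^^
TypeError: '<' not supported between instances of 'tuple' and 'NoneType'
```

Request:
apply_moves(
  commands=[
    [-1, 0, -1.5, 44, 0],
    [-1, 0, 0, 44, 0],
    [-1, 0, 0, 44, 0],
    [-1, 0, 0, 0, 0],
    [1, 0, 0, 0, 0],
    [1, 0, 0, 0, 0],
    [1, 0, 0, 0, 0],
    [1, 0, 0, 0, 0],
    [1, 0, 0, 0, 0],
    [1, 0, 0, 0, 0],
  ],
  newtons=50,
)

```text
time_s: 3.65
eef_pos: [484.4, -122.4, 121.8]
ee_rot: [0.0, -0.069, 0.998, -0.0]
force: [-0.6, 2.2, 6.7]
grip_width: 0.155
grip_force: 50.1
```

```bash
sed -i 's/len(Z)-1,None)/len(Z)-1,())/' p2.py; python3 p2.py
```

```text
18 3.017753407945221 [(21, 122), (24, 125), (24, 131), (24, 137), (21, 143), (18, 149), (12, 149)]
24 3.188601478275274 [(-51, 62), (-51, 68), (-54, 74), (-51, 80), (-45, 86), (-39, 92), (-33, 98)]
30 3.3090023534362274 [(-60, 65), (-60, 71), (-60, 77), (-60, 80), (-54, 86), (-48, 92), (-42, 98)]
36 5.047536705141141 [(-69, 68), (-69, 74), (-66, 80), (-60, 86), (-54, 92), (-48, 98), (-42, 104)]
42 5.418025415011385 [(-78, 68), (-81, 74), (-84, 80), (-78, 83), (-72, 89), (-66, 95), (-60, 101)]
48 4.416409331211867 [(-87, 65), (-90, 71), (-90, 77), (-87, 83), (-81, 89), (-75, 95), (-72, 101)]
```

Request:
apply_moves(
  commands=[
    [1, 0, 0, -26, 0],
    [1, 0, 0, -26, 0],
    [1, 0, 0, 0, 10],
    [1, 0, 0, 0, 10],
    [1, 0, 0, 0, 10],
    [1, 0, 0, 0, 10],
    [1, 0, 0, 0, 10],
    [1, 0, 0, 0, 10],
    [1, 0, 0, 0, 10],
    [1, 0, 0, 0, 10.4],
    [1, 25.9, 44.2, 0, 0],
    [1, 25.9, 44.2, 0, 0],
    [1, 26, 44.2, 0, 0],
    [1, 0, 0, 0, 0],
    [1, 0, 0, 0, 0],
  ],
  newtons=20,
)

```text
time_s: 5.52
eef_pos: [586.6, -8.6, 172.6]
ee_rot: [-0.001, 0.591, 0.806, -0.001]
force: [-0.2, -0.0, -2.4]
grip_width: 0.159
grip_force: 48.9
```

```bash
cat > tilt.py <<'E'
import sys
from h import *
# tilt in the plane through the grip point that holds toe dir u: cast side-view post edge pixels onto it
s=imaging.capture("side"); cv2.imwrite(f"pics/{sys.argv[1]}.png",s)
h=cv2.cvtColor(s,cv2.COLOR_BGR2HSV); m=cv2.inRange(h,(80,120,40),(97,255,255))
n,l,st,ce=cv2.connectedComponentsWithStats(m); print(st[1:][st[1:,4]>30])
S=sense();p=S["eef_pos"];R=yawR();u=R[:,0];nrm=R[:,1]
v,w=np.nonzero(m); o,d=ray("side",np.c_[w,v]); P=o+d*(((p-o)@nrm)/(d@nrm))[:,None]
q=np.c_[(P-p)@u,P[:,2]-p[2]]+[0,3]
# q: (toward toe, up) relative to grasp point, approx (object is 14-50 wide)
for a in np.arange(-160,60,15):
    k=(q[:,1]>a)&(q[:,1]<=a+15)
    if k.sum()>3: print(int(a),q[k,0].min().round(),q[k,0].max().round(),k.sum())
print(p,S["force"].round(1),S["grip_force"],"toolx deg",np.degrees(np.arctan2(u[1],u[0])))
cv2.imwrite(f"pics/{sys.argv[1]}c.png",cv2.resize(s[100:320,200:520],(800,550),interpolation=cv2.INTER_CUBIC))
E
python3 tilt.py w1
```

```text
[[360 169   6  17  42]
 [327 185  32  16 298]]
-130 -5.0 95.0 96
-115 -13.0 89.0 136
-100 -16.0 80.0 78
-70 -8.0 3.0 8
-55 -8.0 4.0 13
-40 -582.0 4.0 24
-25 -595.0 -9.0 9
20 -290.0 -11.0 4
35 -290.0 45.0 13
[586.58337172  -9.00345339 172.86873384] [ 1.  -0.9 -2.2] 48.94973874092102 toolx deg 107.46132717768812
```

View pics/w1c.png

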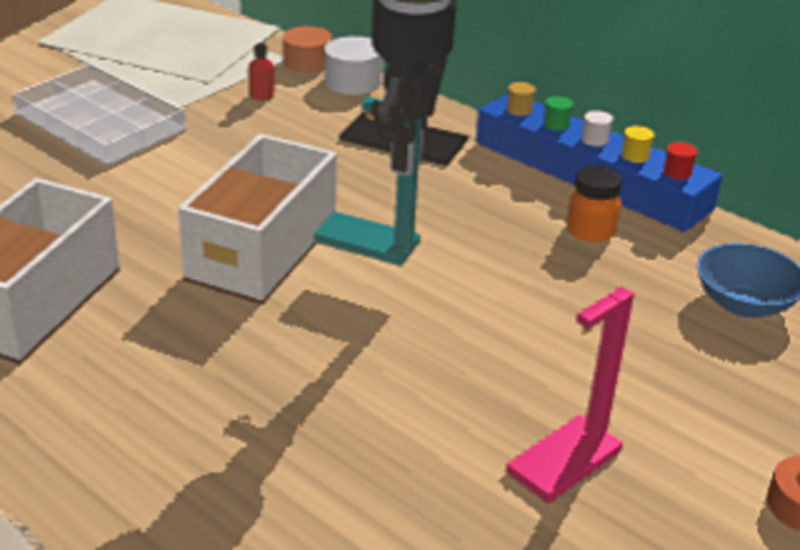

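The stand is held upright, its toe about 25 mm short of the case's side wall. I'll push the toe against the wall so the stand pivots between the pads.

Request:
apply_moves(
  commands=[
    [1, 10, 0, 0, 0],
    [1, 10, 0, 0, 0],
    [1, 10, 0, 0, 0],
    [1, 8, 0, 0, 0],
    [1, 8, 0, 0, 0],
    [1, 8, 0, 0, 0],
  ],
  newtons=20,
)

```text
time_s: 6.32
eef_pos: [571.5, 42.8, 174.1]
ee_rot: [0.002, 0.591, 0.806, -0.0]
force: [1.1, -4.8, 0.9]
grip_width: 0.156
grip_force: 49.5
```

```bash
python3 tilt.py w2
```

```text
[[343 152  10  34  86]
 [317 186  30  11 236]
 [348 187   9  13  35]]
-145 35.0 71.0 20
-130 -29.0 65.0 106
-115 -37.0 55.0 117
-100 -42.0 15.0 28
-85 -30.0 -13.0 9
-70 -27.0 -10.0 14
-55 -24.0 -7.0 18
-40 -637.0 -4.0 29
-25 -650.0 -9.0 22
-10 -17.0 -11.0 14
20 -345.0 49.0 9
35 44.0 49.0 5
50 -334.0 -190.0 5
[571.16368663  43.6740523  174.1305943 ] [ 2.4 -3.2 -0.5] 49.48994994163513 toolx deg 107.5353090455673
```

Request:
apply_moves(
  commands=[
    [1, 8, 0, 0, 0],
    [1, 8, 0, 0, 0],
    [1, 8, 0, 0, 0],
    [1, 8, 0, 0, 0],
    [1, 8, 0, 0, 0],
    [1, 8, 0, 0, 0],
    [1, 8, 0, 0, 0],
    [1, 5, 0, 0, 0],
    [1, 0, 0, 0, 0],
  ],
)

```text
time_s: 7.5
eef_pos: [552.5, 101.7, 173.2]
ee_rot: [-0.0, 0.591, 0.807, 0.0]
force: [1.2, -3.0, -1.0]
grip_width: 0.16
grip_force: 50.6
```

```bash
python3 tilt.py w3
```

```text
[[324 145  29  46 212]
 [318 185  23  14  83]]
-145 -15.0 3.0 13
-130 -35.0 -9.0 29
-115 -70.0 -21.0 30
-100 -80.0 -41.0 32
-85 -91.0 -55.0 33
-70 -88.0 -43.0 32
-55 -63.0 -32.0 27
-40 -698.0 -17.0 38
-25 -711.0 -12.0 44
-10 -28.0 -12.0 28
5 -17.0 57.0 23
50 -384.0 -251.0 5
[552.50078342 101.57002258 173.19875441] [ 0.9 -2.8 -1. ] 50.62838852405548 toolx deg 107.49982443719858
```

View pics/w3c.png

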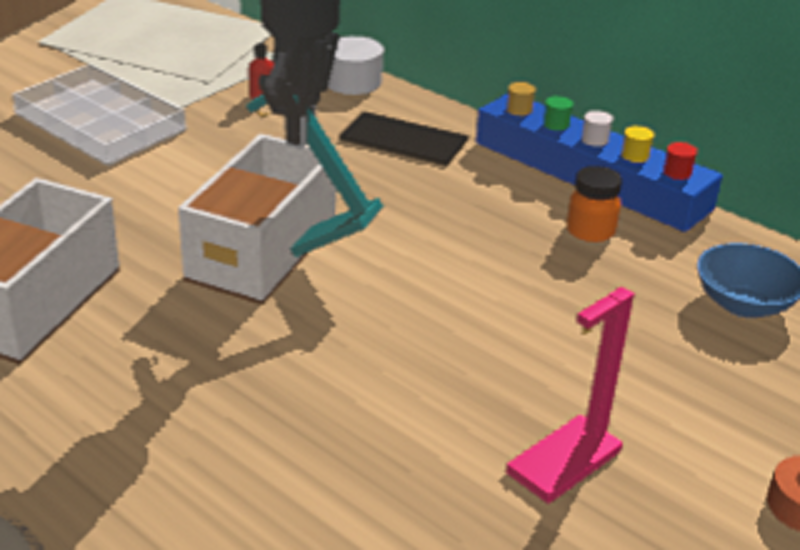

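Request:
apply_moves(
  commands=[
    [1, -15, 0, 0, 0],
    [1, 0, 0, -35, 0],
    [1, 0, 0, -35, 0],
    [1, 0, 0, -40, 0],
    [1, 0, 0, 0, -10],
    [1, 0, 0, 0, -10],
    [1, 0, 0, 0, -10],
    [1, 0, 0, 0, -10],
    [1, 0, 0, 0, -10],
    [1, 0, 0, 0, -10],
    [1, 0, 0, 0, -10],
    [1, 0, 0, 0, -10],
    [1, 0, 0, 0, -10],
    [1, 0, 0, 0, 0],
  ],
  newtons=90,
)

```text
time_s: 9.3
eef_pos: [557.1, 86.6, 282.8]
ee_rot: [-0.001, -0.151, 0.989, 0.001]
force: [-0.5, -1.1, -2.8]
grip_width: 0.154
grip_force: 88.2
```

```bash
python3 tilt.py w4; sed -i 's/in (18,24,30,36,42,48)/in (36,38,40,42)/; s/\[:14:2\]/[::2]/; s/<150\]/<170]/' p2.py; sed -i 's/^X=.*Z=.*TT/X=np.arange(-90,80,2.);Z=np.arange(32,180,2.);TT/' plan.py; python3 p2.py
```

```text
[[313  94  14  23 156]
 [318 115  30  49 630]]
-160 -88.0 -16.0 48
-145 -106.0 7.0 80
-130 -125.0 29.0 113
-115 -131.0 40.0 145
-100 -111.0 24.0 106
-85 -79.0 2.0 62
-70 -72.0 -14.0 35
-55 -59.0 -30.0 19
-40 -47.0 -25.0 12
-10 3.0 8.0 5
5 -2.0 64.0 53
20 3.0 59.0 65
35 3.0 39.0 33
[557.08959062  86.62523522 282.89363993] [-0.8 -1.  -3.1] 88.16598415374756 toolx deg -162.7355135551825
36 3.047536705141141 [(-70, 66), (-70, 70), (-70, 74), (-68, 78), (-64, 82), (-60, 86), (-56, 90), (-52, 94), (-48, 98), (-44, 102), (-40, 106), (-36, 110), (-32, 114), (-28, 118), (-24, 122), (-20, 126), (-18, 130), (-16, 134), (-16, 138), (-18, 142), (-20, 146), (-22, 150), (-26, 154), (-30, 158), (-34, 158), (-38, 158), (-42, 158), (-46, 158), (-50, 158), (-54, 158), (-58, 158), (-62, 158), (-66, 158), (-70, 158), (-74, 158), (-78, 158), (-82, 158), (-86, 158), (-90, 158), (-90, 162), (-90, 166)]
38 4.9895368197718994 [(-72, 68), (-72, 72), (-74, 76), (-74, 78), (-70, 82), (-66, 86), (-62, 90), (-58, 94), (-54, 98), (-50, 102), (-46, 106), (-42, 110), (-38, 114), (-34, 118), (-30, 122), (-26, 126), (-
[... 524 characters left out ...]
), (-26, 140), (-28, 144), (-30, 148), (-34, 152), (-38, 156), (-42, 158), (-46, 158), (-50, 158), (-54, 158), (-58, 158), (-62, 158), (-66, 158), (-70, 158), (-74, 158), (-78, 158), (-82, 158), (-86, 158), (-90, 158), (-90, 162), (-90, 166)]
42 3.4180254150113853 [(-78, 66), (-80, 70), (-80, 74), (-84, 78), (-80, 82), (-76, 86), (-72, 90), (-68, 94), (-64, 98), (-60, 102), (-56, 106), (-52, 110), (-48, 114), (-44, 118), (-40, 122), (-36, 126), (-32, 130), (-32, 134), (-32, 138), (-32, 142), (-34, 146), (-38, 150), (-42, 154), (-46, 158), (-50, 158), (-54, 158), (-58, 158), (-62, 158), (-66, 158), (-70, 158), (-74, 158), (-78, 158), (-82, 158), (-86, 158), (-90, 158), (-90, 162), (-90, 166)]
```

```bash
python3 - <<'E'
import cv2
s=cv2.imread("pics/w4.png"); cv2.imwrite("pics/w4z.png",cv2.resize(s[85:185,290:390],(600,600),interpolation=cv2.INTER_CUBIC))
from rig import imaging
import numpy as np
T=imaging.calibration("side")["world_to_cam"];print(-T[:3,:3].T@T[:3,3])
E
```

```text
[-198.53006346 -637.76574113  738.3286187 ]
```

View pics/w4z.png

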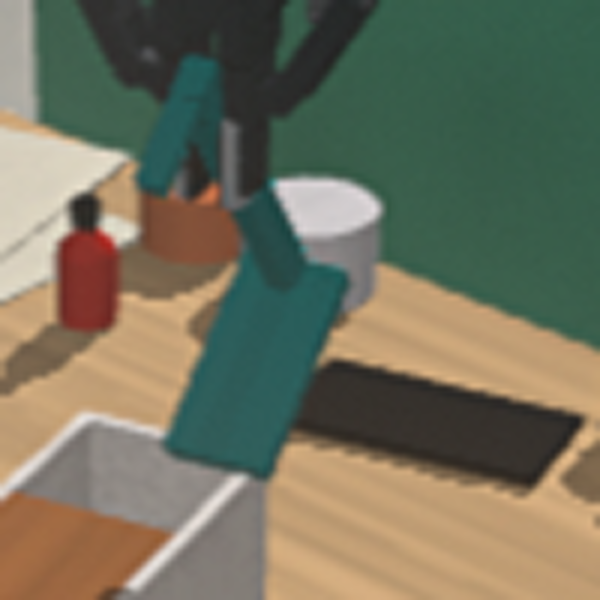

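```bash
python3 - <<'E'
from h import *
f=lambda L:np.array(L,float)/6+[290,85]-0.42
p=sense()["eef_pos"]+[0,0,-3];R=yawR();u=R[:,0];n=R[:,1]
def c(uv,off):
    o,d=ray("side",f([uv]));P=o+d*(((p-o)@n+off)/(d@n))[:,None]
    return np.array([-(P-p)@u,P[:,2]-p[2]]).ravel()
hr,tr,tl,hl=c((347,272),-25),c((270,470),-25),c((167,448),25),c((248,252),25)
print(hr,tr,tl,hl)
for a,b in((hr,tr),(hl,tl)):
    v=a-b;print(np.hypot(*v),np.degrees(np.arctan2(v[1],v[0])))
for t in(36,38,40,42,44):
    c_,s=np.cos(np.radians(t)),np.sin(np.radians(t));r=lambda x,z:np.round([x*c_-z*s,x*s+z*c_])
    print(t,"heel top",r(9,-106),"toe top",r(-91,-106))
E
```

```text
[ 76.10100125 -78.81739442] [   2.38670437 -138.36480363] [   4.5946071  -141.66589614] [ 82.01484436 -82.78674877]
94.76123420261645 38.93174805830882
97.26585800107404 37.25348434524966
36 heel top [ 70. -80.] toe top [ -11. -139.]
38 heel top [ 72. -78.] toe top [  -6. -140.]
40 heel top [ 75. -75.] toe top [  -2. -140.]
42 heel top [ 78. -73.] toe top [   3. -140.]
44 heel top [ 80. -70.] toe top [   8. -139.]
```

Request:
apply_moves(
  commands=[
    [1, -2.1, 31.6, 0, 0],
    [1, -2.1, 31.6, 0, 0],
    [1, 0, 0, 11, 0],
    [1, 0, 0, 11, 0],
    [1, 0, 0, 0, 0],
    [1, 0, 0, 0, 0],
  ],
)

```text
time_s: 10.1
eef_pos: [542.4, 148.0, 261.4]
ee_rot: [0.0, -0.151, 0.988, -0.0]
force: [1.0, 0.1, -3.1]
grip_width: 0.152
grip_force: 88.4
```

```bash
python3 - <<'E'
from h import *
s=imaging.capture("side");t=imaging.capture("top");cv2.imwrite("pics/s5.png",s);cv2.imwrite("pics/t5.png",t)
a=cv2.resize(s[95:225,250:350],(400,520),interpolation=cv2.INTER_CUBIC)
b=cv2.resize(t[110:240,185:285],(400,520),interpolation=cv2.INTER_CUBIC)
cv2.imwrite("pics/v5.png",np.hstack([a,b]));print(sense()["eef_pos"])
E
```

```text
[542.37610974 148.23849465 261.64455626]
```

View pics/v5.png

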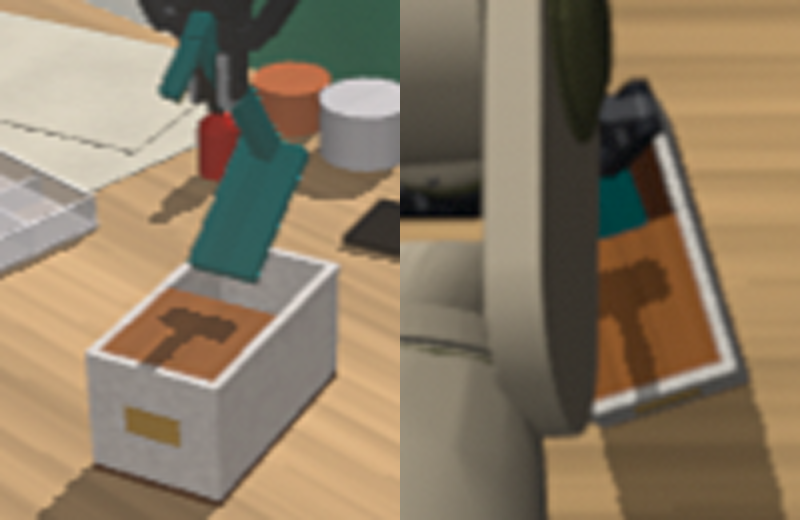

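The left half shows the toe hovering over the opening (corners at (190,265) and (258,280)). In the top view on the right, the toe edge at about (640,228) coincides with the cover's edge.

```bash
cat > loc.py <<'E'
from h import *
O=np.array([581.4,160.6,92]);a=np.radians(17.5);ex=np.array([np.cos(a),np.sin(a),0]);ey=np.array([-ex[1],ex[0],0])
loc=lambda P:np.round([(P-O)@ex,(P-O)@ey,P[:,2]-92],1).T
E
python3 - <<'E'
from loc import *
p=sense()["eef_pos"];print("tcp",loc(p[None]))
fs=lambda L:np.array(L,float)/4+[250,95]-.4
ft=lambda L:np.array(L,float)/4+[85,110]-.4
for z in(112,117): print(z,"side toeL toeR",loc(plane("side",fs([(191,263),(258,280)]),z)).tolist(),"top toeR toe-mid",loc(plane("top",ft([(645,229),(600,239)]),z)).tolist())
print("cover edge top-view",loc(plane("top",ft([(672,214)]),92)),"side",loc(plane("side",fs([(275,313),(165,290)]),92)))
print("rim far right: top",loc(plane("top",ft([(738,365)]),92)),"side far R,near R",loc(plane("side",fs([(338,266),(217,387)]),92)))
E
```

```text
tcp [[-4.090e+01 -1.000e-01  1.696e+02]]
112 side toeL toeR [[-29.0, 28.5, 20.0], [-29.0, -22.0, 20.0]] top toeR toe-mid [[-42.5, -21.3, 20.0], [-40.2, 4.5, 20.0]]
117 side toeL toeR [[-36.6, 24.0, 25.0], [-36.6, -26.0, 25.0]] top toeR toe-mid [[-43.6, -21.8, 25.0], [-41.3, 3.9, 25.0]]
cover edge top-view [[-34.5 -36.6   0. ]] side [[-31.8 -36.    0. ]
 [-38.5  44.    0. ]]
rim far right: top [[-129.3  -47.2    0. ]] side far R,near R [[  43.2  -46.2    0. ]
 [-127.2  -44.2    0. ]]
```

Request:
apply_moves(
  commands=[
    [1, -2, 0, 10, 0],
    [1, -8, 0, 9, 0],
    [1, -4, 0, 7, 0],
    [1, 0, 0, 10, 0],
    [1, 5, 0, 5, 0],
    [1, 5, 0, 5, 0],
    [1, 5, 0, 5, 0],
    [1, 0, 0, 0, 0],
  ],
)

```text
time_s: 11.2
eef_pos: [540.8, 148.2, 210.2]
ee_rot: [-0.0, -0.152, 0.988, 0.0]
force: [-0.6, -0.8, -2.9]
grip_width: 0.156
grip_force: 88.4
```

Request:
apply_moves(
  commands=[
    [1, 5, 0, 5, 0],
    [1, 5, 0, 5, 0],
    [1, 5, 0, 5, 0],
    [1, 0, 0, 0, 0],
  ],
)

```text
time_s: 11.7
eef_pos: [526.4, 143.7, 194.9]
ee_rot: [-0.0, -0.152, 0.988, 0.0]
force: [0.2, -0.2, -3.3]
grip_width: 0.152
grip_force: 88.5
```

Request:
apply_moves(
  commands=[
    [1, 5, 0, 5, 0],
    [1, 5, 0, 5, 0],
    [1, 5, 0, 5, 0],
    [1, 5, 0, 5, 0],
    [1, 0, 0, 0, 0],
  ],
)

```text
time_s: 12.32
eef_pos: [507.4, 137.7, 175.0]
ee_rot: [-0.0, -0.152, 0.988, 0.0]
force: [1.2, 0.1, -2.0]
grip_width: 0.155
grip_force: 88.5
```

Request:
apply_moves(
  commands=[
    [1, 0, 0, 6, 0],
    [1, 0, 0, 5, 0],
    [1, -10, 0, 0, 0],
    [1, -10, 0, 0, 0],
    [1, -8, 0, 0, 0],
    [1, -7, 0, 0, 0],
    [1, 0, 0, 0, 0],
  ],
  newtons=40,
)

```text
time_s: 13.2
eef_pos: [540.5, 148.2, 163.7]
ee_rot: [-0.002, -0.152, 0.988, -0.0]
force: [-4.9, -2.3, -1.6]
grip_width: 0.148
grip_force: 88.4
```

Request:
apply_moves(
  commands=[
    [1, -7, 0, 3, 0],
    [1, -6, 0, 2, 0],
    [1, -6, 0, 2, 0],
    [1, -6, 0, 2, 0],
    [1, 0, 0, 0, 0],
  ],
)

```text
time_s: 13.82
eef_pos: [563.9, 155.6, 154.5]
ee_rot: [-0.003, -0.152, 0.988, -0.0]
force: [-5.9, -2.7, -1.5]
grip_width: 0.151
grip_force: 88.2
```

```bash
python3 tilt.py w6 | tail -14; python3 - <<'E'
import cv2
s=cv2.imread("pics/w6.png"); cv2.imwrite("pics/w6z.png",cv2.resize(s[95:225,250:380],(600,600),interpolation=cv2.INTER_CUBIC))
E
```

```text
[[297 133  11  17  54]]
20 16.0 59.0 28
35 6.0 48.0 25
[563.86462974 155.61473068 154.46425063] [-4.8 -1.7 -2.5] 88.12901973724365 toolx deg -162.48889449390043
```

View pics/w6z.png

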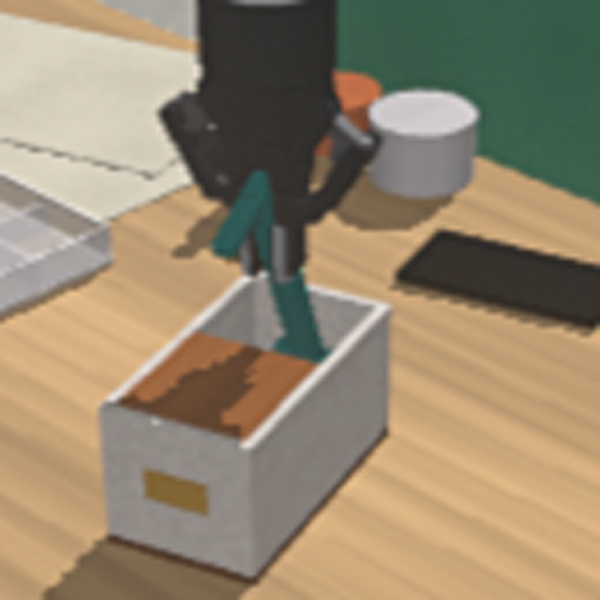

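The foot is under the cover, the post stands in the opening (300,310) and it is righting to about 20°. Continuing.

Request:
apply_moves(
  commands=[
    [1, -6.5, 0, 3, 0],
    [1, -6.5, 0, 3, 0],
    [1, -6.5, 0, 4, 0],
    [1, -5, 0, 3, 0],
    [1, -5, 0, 3, 0],
    [1, 0, 0, 0, 0],
  ],
)

```text
time_s: 14.62
eef_pos: [592.4, 164.6, 138.5]
ee_rot: [-0.002, -0.152, 0.988, -0.0]
force: [-4.3, -1.2, -3.4]
grip_width: 0.152
grip_force: 87.2
```

Request:
apply_moves(
  commands=[
    [1, -4, 0, 3, 0],
    [1, -4, 0, 3, 0],
    [1, 0, 0, 0, 0],
  ],
)

```text
time_s: 15.0
eef_pos: [600.3, 167.0, 132.9]
ee_rot: [-0.001, -0.152, 0.988, -0.0]
force: [-3.4, -0.6, -2.3]
grip_width: 0.152
grip_force: 87.4
```

Request:
apply_moves(
  commands=[
    [1, 8, 0, 0, 0],
    [1, 8, 0, 0, 0],
    [1, 4, 0, 0, 0],
    [1, 0, 0, 2, 0],
    [1, 0, 0, 2, 0],
    [1, 0, 0, 0, 0],
  ],
)

```text
time_s: 15.75
eef_pos: [583.5, 161.3, 132.2]
ee_rot: [0.003, -0.152, 0.988, -0.0]
force: [3.9, 2.5, 15.0]
grip_width: 0.154
grip_force: 89.6
```

Request:
apply_moves(
  commands=[
    [1, 0, 0, 1, 0],
    [1, 0, 0, 1, 0],
    [1, 0, 0, 0, 0],
  ],
)

```text
time_s: 16.12
eef_pos: [584.5, 161.6, 131.4]
ee_rot: [0.005, -0.152, 0.988, -0.0]
force: [6.0, 3.9, 21.4]
grip_width: 0.15
grip_force: 90.3
```

Request:
apply_moves(
  commands=[
    [1, 0, 0, -3, 0],
    [0.5, 0, 0, 0, 0],
    [0.3, 0, 0, 0, 0],
    [0, 0, 0, 0, 0],
    [-0.5, 0, 0, 0, 0],
    [-1, 0, 0, 0, 0],
    [-1, 0, 0, 0, 0],
    [-1, 0, 0, 0, 0],
  ],
)

```text
time_s: 17.12
eef_pos: [581.7, 161.0, 130.3]
ee_rot: [-0.0, -0.152, 0.988, -0.0]
force: [-0.6, -0.2, -1.1]
grip_width: 1.002
grip_force: 0.0
```

```bash
python3 - <<'E'
from h import *
s=imaging.capture("side");print(sense()["force"])
cv2.imwrite("pics/z7.png",cv2.resize(s[95:225,250:380],(600,600),interpolation=cv2.INTER_CUBIC))
E
```

```text
[ 0.08051247  0.27692954 -0.54901771]
```

View pics/z7.png

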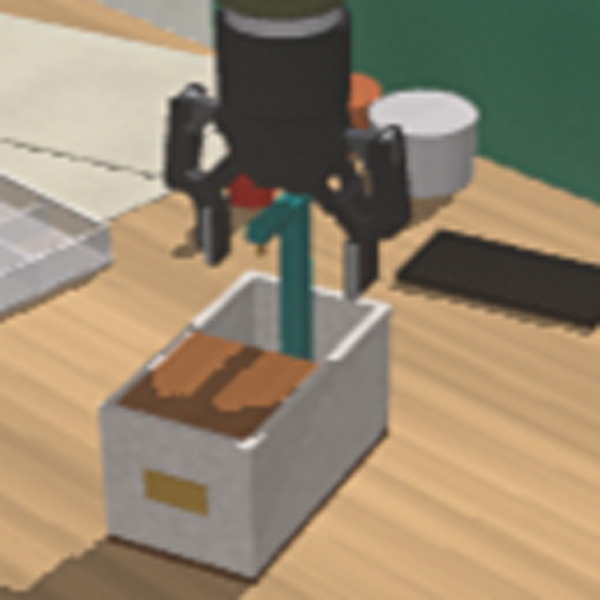

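The stand is upright in the opening and free of the open fingers. I'll retract straight up, then check its position numerically.

Request:
apply_moves(
  commands=[
    [-1, 0, 0, -15, 0],
    [-1, 0, 0, -30, 0],
    [-1, 0, 0, -40, 0],
    [-1, 0, 0, -40, 0],
    [-1, 0, 0, -40, 0],
    [-1, 0, 0, 0, 0],
    [-1, 0, 0, 0, 0],
    [-1, 0, 0, 0, 0],
  ],
)

```text
time_s: 18.18
eef_pos: [581.4, 161.0, 294.3]
ee_rot: [-0.001, -0.152, 0.988, 0.0]
force: [0.4, 0.1, -0.1]
grip_width: 0.999
grip_force: 0.0
```

```bash
python3 - <<'E'
from loc import *
s=imaging.capture("side");h=cv2.cvtColor(s,cv2.COLOR_BGR2HSV); m=cv2.inRange(h,(80,120,40),(97,255,255))
n,l,st,ce=cv2.connectedComponentsWithStats(m);i=1+st[1:,4].argmax();print(st[i])
v,w=np.nonzero(l==i)
# post centreline cast on the vertical plane y_case=0
o,d=ray("side",np.c_[w,v]);P=o+d*(((O-o)@ey)/(d@ey))[:,None];q=loc(P)
for z in range(-5,85,12):
    k=abs(q[:,2]-z)<6
    if k.any():print(z,q[k,0].min(),q[k,0].max())
print("top z",q[:,2].max(),sense()["eef_pos"],sense()["force"])
hp=cv2.inRange(h,(160,120,60),(175,255,255));n,l,st,ce=cv2.connectedComponentsWithStats(hp);print("pink",[c for c in st[1:] if c[4]>150])
s0=cv2.inRange(cv2.cvtColor(cv2.imread("pics/side0.png"),cv2.COLOR_BGR2HSV),(160,120,60),(175,255,255));n,l,st,ce=cv2.connectedComponentsWithStats(s0);print("pink0",[c for c in st[1:] if c[4]>150])
E
```

```text
[304 136  13  11  54]
67 -31.0 25.4
79 -41.3 25.4
top z 84.6 [581.47952464 161.02305545 294.41171742] [ 0.47793084 -0.62552978  0.17120399]
pink [array([ 403,  215,   51,   86, 1405], dtype=int32), array([553, 309,  87,  20, 967], dtype=int32)]
pink0 [array([ 403,  215,   51,   86, 1409], dtype=int32), array([553, 309,  87,  20, 964], dtype=int32)]
```

```bash
python3 - <<'E'
from loc import *
s=imaging.capture("side");h=cv2.cvtColor(s,cv2.COLOR_BGR2HSV); m=cv2.inRange(h,(78,90,20),(100,255,255))
m[:120]=0;m[:,:290]=0;m[190:]=0;m[:,340:]=0
n,l,st,ce=cv2.connectedComponentsWithStats(m);i=1+st[1:,4].argmax();print(st[i])
for r in range(st[i][1],st[i][1]+st[i][3],5):
    c=np.nonzero(l[r]==i)[0];print(r,c.min(),c.max())
c=imaging.calibration("side");T=c["world_to_cam"];K=c["camera_matrix"]
def px(x,y,z):
    q=T@np.r_[O+x*ex+y*ey+[0,0,z],1];return np.round([K[0,0]*q[0]/-q[2]+K[0,2],-K[1,1]*q[1]/-q[2]+K[1,2]],1)
for x in(6,12,18):
  print(x,"top corners back+y,back-y",px(x+9,7,79),px(x+9,-7,79),"arm tip",px(x-31,7,79),px(x-31,-7,79),"post z0 edges",px(x-9,7,0),px(x+9,-7,0))
E
```

```text
[304 136  13  36 238]
136 312 316
141 306 315
146 304 315
151 311 316
156 311 316
161 311 316
166 311 316
171 314 316
6 top corners back+y,back-y [311.8 135.4] [316.5 136.5] arm tip [304.6 141.6] [309.4 142.7] post z0 edges [309.1 164.3] [316.7 162.5]
12 top corners back+y,back-y [312.9 134.5] [317.6 135.5] arm tip [305.7 140.7] [310.5 141.8] post z0 edges [310.2 163.3] [317.7 161.5]
18 top corners back+y,back-y [313.9 133.6] [318.6 134.6] arm tip [306.8 139.7] [311.6 140.8] post z0 edges [311.2 162.3] [318.7 160.5]
```

```bash
python3 -c "
from rig import ctrl
print(ctrl.finish_job())"
```

```text
the job is handed in; nothing more can be done
None
```

The teal stand is upright on the case's floor, foot under the cover and post about 5 mm from the opening's centre; the pink stand did not move, and I handed the job in at about 18 s (no verdict was returned).

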